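# Find the rattling pillar in the open mixer

## Robot

A 6-joint arm with a two-finger parallel gripper is mounted at the origin on the work surface. World frame = base frame: x ahead of the robot, y to its left, z up, the work surface at z = 0. Lengths are in m, angles in degrees, forces in N, time in s.
With the tool pointing down it reaches from about 0.25 to 0.725 m from the base axis. Payload 9.7 kg.
Tool frame: the origin (TCP) lies midway between the tips of the shut fingers; the grasp point (between the pads) lies 19 mm behind it; z points along the fingers, y is the direction in which the jaws open and shut (so a half turn about z gives the same grasp; the last joint's range is limited). The gripper opens to 85 mm and grips with 20 to 120 N. Pads are 22 mm wide; open, the fingers measure 114 mm over their backs; the gripper's body (76 mm by 85 mm) begins 54 mm behind the grasp point. The pads swing forward as they close: fully open they stand 13 mm farther back than shut.
Start: joints at [-68.526, 4.979, 10.078, 95.1, 0, 90], TCP at [0.201, -0.512, 0.231] pointing down, gripper open.
Joint ranges: [-179.16, 179.16], [-48.56, 103.87], [-65.8, 70.77], [-126.05, 130.52], [-82.76, 87.17], [-180, 180]. Speed limits (degrees/s): [127.2, 127.2, 147.25, 180, 180, 180].

## Interface

Orientations are given as [roll, pitch, yaw] about the fixed x, y, z axes, in that order (R = Rz(yaw) Ry(pitch) Rx(roll)).
In Python, from workcell import bot, camera, recognise gives the robot as it stands. The module is installed in compiled form; this text tells all that it offers.
- The arm moves only by the tool apply_moves, never from a script. Its argument "targets" is one flat list of numbers, 7 for each row, row after row: the shift along the world's x, y, z in units of 30 mm (1.0 is 30 mm), then the turn, a rotation vector about the world's x, y, z in units of 6 degrees (1.0 is 6 degrees), then the opening, from 0 (shut) to 1 (fully open). A call has 1 to 5 rows; each row is the pose to reach, as a shift and turn from the pose commanded when the call began; what a row does not reach only later rows make up. A row lasts 1/10 s, in which the tool goes at most 50 mm and 8.59 degrees, less where a joint would pass 70% of its speed; a pose out of reach is approached as far as the arm can. A call with a gripper value outside its range is refused whole. The fingers move at their own pace and stop on an object; "newtons" is the grip in N (left out, the last holds). Time passes only in rows, so rows that repeat a pose let the fingers close. It gives the time, the measured TCP pose, the force and the opening at its end, in the units of the state.
- bot.get_obs(): the state, without advancing time (a new reading comes with each control period).
- camera(name): name is "side" or "top" or "wrist"; returns a dict with "img" (384x512x3 uint8, red, green, blue), "intrinsics" (3x3 intrinsics, pixels), "origin" and "rotation" of the camera in the world. Camera axes: x right, y up, looking along -z (the intrinsics and any distortion apply to the point x, -y, -z); pixel columns grow to the right and rows downward; lengths in m; the calibration is good to about 2 mm. A picture is of the moment at which its call begins. There is no depth.
- bot.job_done(): hands the job in, once; it reports no verdict.
Trained networks look in the newest picture that a camera, given by its name, has taken for a name from the list of things; names that differ only in an ending like _2 or _b are one class to them, and where a whole thing is asked for, a point or a joint stands for the part that bears it (a point fixed in the world has none). Each returns a list of dicts, best first, with "conf" (0 to 1); they miss things now and then, are a little off and sometimes report something else, mostly with a low value. They report only what shows in the picture. A call takes as long as a camera call. They do not tell look-alikes from the thing itself.
- recognise(query, camera): "box" ([left, top, right, bottom] in pixels, round what is visible of it).
The state is a dict: "time": time; "q": joint angles; "qd": joint speeds; "joint_efforts": joint torques, N m; "ee_pos": TCP position; "tcp_rot": TCP orientation; "wrist_force": force on the tool from outside, world axes, zero at the start; "torque": the same for the moment, N m; "opening": finger opening in m.
Only numpy, scipy, OpenCV 4.12 (cv2) and the standard library are available. Lean on these libraries where they do the work, as an engineer would, in place of code of your own. Each camera call takes 0.05 s, during which the arm holds its last target.

## Task

Something rattles in the opened stage mixer: one of the six brass pillars that carry its circuit board has lost its screw, though all six look alike standing there. Feel them one by one to find the loose one, tugging gently so that no sound pillar is torn from its thread, then lift it out of the metal base and leave it in the steel parts dish. Leave the pedals and the screwdriver where they are.

Things in the scene. Friction and masses are not known exactly. Their poses are not given: they have to be found in the camera images.
- chassis: open-topped dark grey sheet-steel base of a small stage mixer, fixed to the table: 200 mm (its x) by 320 mm (its y) outside, 45 mm high, walls and floor 3 mm. Origin at the centre of its underside, z up. Six alike brass pillars stand on its floor at x = -45 and +45, y = -105, -35 and +35 mm of this frame; one of them is loose, a different one every time, and nothing but touch shows which
- foot0 (a point): where a pillar stands at the start: centre of its foot, on the inner floor, near row, right. The pillar: smooth upright brass cylinder, 12 mm in diameter, 30 mm tall. Screwed fast it gives only 1 mm per 4 N of upward pull and springs back; loose (about 28 g, standing free) it comes away at once, or falls over if knocked. The point stays with the chassis
- foot1 (a point): where a pillar stands at the start: centre of its foot, on the inner floor, near row, middle. The pillar: smooth upright brass cylinder, 12 mm in diameter, 30 mm tall. Screwed fast it gives only 1 mm per 4 N of upward pull and springs back; loose (about 28 g, standing free) it comes away at once, or falls over if knocked. The point stays with the chassis
- foot2 (a point): where a pillar stands at the start: centre of its foot, on the inner floor, near row, left. The pillar: smooth upright brass cylinder, 12 mm in diameter, 30 mm tall. Screwed fast it gives only 1 mm per 4 N of upward pull and springs back; loose (about 28 g, standing free) it comes away at once, or falls over if knocked. The point stays with the chassis
- foot3 (a point): where a pillar stands at the start: centre of its foot, on the inner floor, far row, right. The pillar: smooth upright brass cylinder, 12 mm in diameter, 30 mm tall. Screwed fast it gives only 1 mm per 4 N of upward pull and springs back; loose (about 28 g, standing free) it comes away at once, or falls over if knocked. The point stays with the chassis
- foot4 (a point): where a pillar stands at the start: centre of its foot, on the inner floor, far row, middle. The pillar: smooth upright brass cylinder, 12 mm in diameter, 30 mm tall. Screwed fast it gives only 1 mm per 4 N of upward pull and springs back; loose (about 28 g, standing free) it comes away at once, or falls over if knocked. The point stays with the chassis
- foot5 (a point): where a pillar stands at the start: centre of its foot, on the inner floor, far row, left. The pillar: smooth upright brass cylinder, 12 mm in diameter, 30 mm tall. Screwed fast it gives only 1 mm per 4 N of upward pull and springs back; loose (about 28 g, standing free) it comes away at once, or falls over if knocked. The point stays with the chassis
- fast_a (a joint): how far one of the five fast pillars is pulled up on its screw in the thin floor, m; 0 at rest, beyond 5 mm (a pull of about 20 N) the thread tears out. On which of the six feet this one stands is not known
- fast_b (a joint): how far one of the five fast pillars is pulled up on its screw in the thin floor, m; 0 at rest, beyond 5 mm (a pull of about 20 N) the thread tears out. On which of the six feet this one stands is not known
- fast_c (a joint): how far one of the five fast pillars is pulled up on its screw in the thin floor, m; 0 at rest, beyond 5 mm (a pull of about 20 N) the thread tears out. On which of the six feet this one stands is not known
- fast_d (a joint): how far one of the five fast pillars is pulled up on its screw in the thin floor, m; 0 at rest, beyond 5 mm (a pull of about 20 N) the thread tears out. On which of the six feet this one stands is not known
- fast_e (a joint): how far one of the five fast pillars is pulled up on its screw in the thin floor, m; 0 at rest, beyond 5 mm (a pull of about 20 N) the thread tears out. On which of the six feet this one stands is not known
- transformer_top (a point): centre of the top of the round brassy transformer fixed inside the chassis at its left end, 72 mm in diameter, top 42 mm above the table
- heatsink_top (a point): centre of the top of the finned heat sink fixed inside the chassis at its left end, 50 x 50 mm, top 27 mm above the table
- dish: round stainless parts dish, fixed to the table, 104 mm across at the rim and 88 mm at the foot, 16 mm high, wall 3 mm, flat inner floor 4 mm above the table. Empty at the start. Origin at the centre of its underside, z up. To the left or the right of the chassis
- pedal_blue: blue effects pedal, bystander, loose: 115 x 68 mm, 49 mm high over its black knobs. Origin at the centre of its underside, long side along its x
- pedal_cream: cream effects pedal with white knobs, bystander, loose: 115 x 68 mm, 49 mm high. Origin at the centre of its underside, long side along its x
- screwdriver: orange-handled screwdriver, bystander, lying along its x, 180 mm long. Origin at the centre of its underside
Things that resemble listed ones, but are neither listed nor needed, are in the scene too. Of the things like the dish, leave any that is blue, green or red; of the rest the smaller one is meant.

How it is judged (in metres and radians):
On the way, in this order (a step that is already met when the one before it is completed fails the run):
1. the loose pillar is lifted: nothing rests on the chassis any more (contact force between chassis and anything else below 0.05 N), for 0.3 s.
2. the pillar lies in the dish (contact force between dish and anything else above 0.1 N), for 0.2 s.
At the end, for the whole second after the job is handed in: The loose pillar rests in the steel dish (the dish bears its weight, between 0.1 and 1 N) and nothing loose rests on the chassis any more (under 0.05 N) (contact force between dish and anything else between 0.1 and 1 N and contact force between chassis and anything else below 0.05 N); the robot touches nothing.
It fails at once if a sound pillar is torn from its thread (pulled up more than 5 mm, about 20 N) (value of joint any of fast_a, fast_b, fast_c, fast_d, fast_e above 0.005 m).
It fails at once if the blue pedal is moved more than 30 mm (distance of pedal_blue from where it was at the start of the episode above 0.03 m).
It fails at once if the cream pedal is moved more than 30 mm (distance of pedal_cream from where it was at the start of the episode above 0.03 m).
It fails at once if the screwdriver is moved more than 30 mm (distance of screwdriver from where it was at the start of the episode above 0.03 m).
It also fails if it takes over 61 s, if anything falls off the work surface, if the arm or the gripper's body presses on something with over 40 N, if the wrist force passes 120 N, or if a joint passes its speed limit or range.

## Working session

There is one attempt and no reset: what is moved stays moved. The work goes in short steps, Python scripts to look and compute and a tool call to move; the robot and the scene stay as the last step left them, time stands still between calls to the robot, and variables do not carry over. Pictures are saved under pics/ and viewed, and the job is handed in when it is done.

Besides the shell and the picture viewer there is one more tool, called after ">>>" as a command line: name --argument value ..., lists and objects as JSON in quotes. apply_moves: Moves the arm, as the interface text tells. Its arguments: {"type":"object","properties":{"targets":{"type":"array"},"newtons":{"type":"number"}},"required":["targets"]}

```bash
mkdir -p pics; ls; python3 - <<'E'
from workcell import bot,camera,recognise
import cv2,numpy as np,pickle
o=bot.get_obs();print(o)
D={}
for n in ["top","side","wrist"]:
    c=camera(n);D[n]=c;cv2.imwrite(f"pics/{n}0.png",cv2.cvtColor(c["img"],cv2.COLOR_RGB2BGR))
    print(n,c["intrinsics"],c["origin"],c["rotation"],[k for k in c])
    for q in ["chassis","dish","foot0"]:
        print(q,recognise(q,n)[:6])
pickle.dump(D,open("d0.pkl","wb"))
E
```

```text
pics
{'time': 0.0, 'q': array([-6.85271890e+01,  5.01028359e+00,  1.00326623e+01,  9.51007412e+01,
       -2.06679920e-03,  9.00002284e+01]), 'qd': array([-0.05336677, -0.01181273,  0.09610006,  0.00906211,  0.07072114,
        0.01670274]), 'joint_efforts': array([-8.63697278e-04, -5.20384777e+01,  4.64807081e+01,  1.61949563e-02,
       -1.60132737e-05,  2.67001576e-05]), 'ee_pos': array([ 0.20123167, -0.51159622,  0.23057487]), 'tcp_rot': array([-1.79921638e+02,  2.06710959e-03,  2.14725854e+01]), 'wrist_force': array([ 0.07249103, -0.23507153,  0.27556891]), 'torque': array([-0.01470184,  0.01337691,  0.00286559]), 'opening': 0.08562278971509604}
top [[357.45446812   0.         255.51785357]
 [  0.         357.45446812 187.99087407]
 [  0.           0.           1.        ]] [ 0.36867379 -0.04061378  1.07414835] [  5.7252828    0.39536728 -89.55406412] ['img', 'intrinsics', 'origin', 'rotation']
chassis [{'box': [194.9, 117.3, 308.7, 199.4], 'conf': 0.62}]
dish [{'box': [328.4, 231.9, 371.4, 277.1], 'conf': 0.92}, {'box': [221.2, 213.9, 259.1, 248.6], 'conf': 0.85}, {'box': [276.
[... 385 characters left out ...]
'origin', 'rotation']
chassis [{'box': [162.5, 158.7, 266.0, 255.3], 'conf': 0.75}]
dish [{'box': [193.8, 116.0, 223.3, 140.8], 'conf': 0.89}, {'box': [298.8, 141.0, 335.9, 166.3], 'conf': 0.69}, {'box': [273.6, 203.4, 312.8, 229.5], 'conf': 0.66}, {'box': [278.8, 168.8, 311.0, 193.9], 'conf': 0.6}]
foot0 [{'box': [163.0, 158.4, 264.8, 252.9], 'conf': 0.59}]
wrist [[298.25346965   0.         256.75701468]
 [  0.         298.25346965 189.46121642]
 [  0.           0.           1.        ]] [ 0.27913164 -0.4815943   0.37401257] [-1.88987137e+01  3.13797560e-02 -6.85837389e+01] ['img', 'intrinsics', 'origin', 'rotation']
chassis []
dish [{'box': [36.2, 0.2, 163.5, 87.7], 'conf': 0.93}]
foot0 []
```

```bash
python3 - <<'E'
import cv2
a=cv2.imread("pics/top0.png")[80:300,160:440]; cv2.imwrite("pics/topc.png",cv2.resize(a,None,fx=2.7,fy=2.7,interpolation=cv2.INTER_CUBIC))
E
```

```text
(no output)
```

View pics/top0.png

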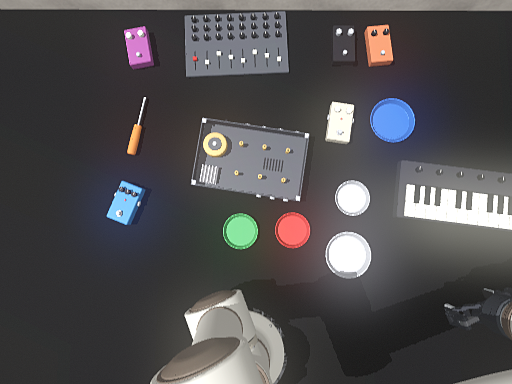

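View pics/topc.png

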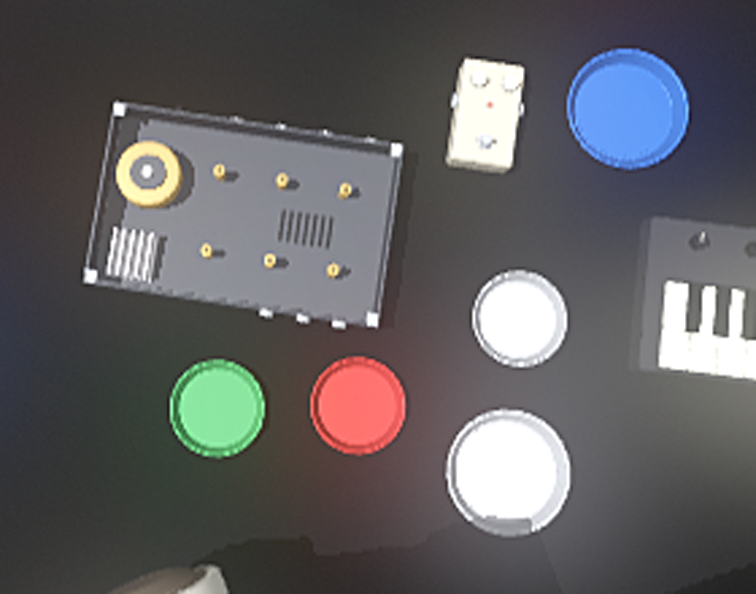

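View pics/side0.png

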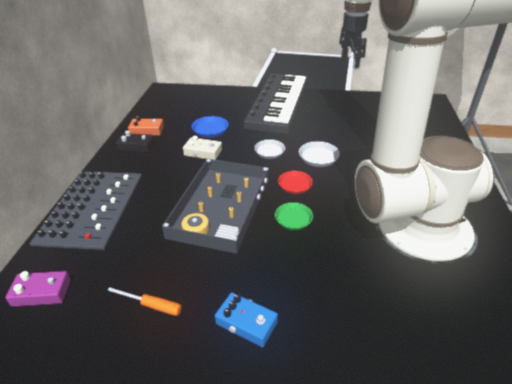

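View pics/wrist0.png

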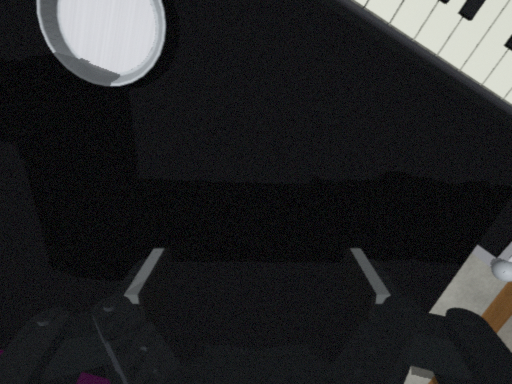

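The top view shows the chassis at (250,158) with six pillars. There are two steel dishes, the smaller at (352,198) and the larger at (348,255), plus red at (293,230), green at (240,231) and blue at (392,120). Coloured ones are excluded and the smaller steel one is meant, so the target is (352,198); the crop confirms it is the smaller of the two.

```bash
cat > h.py <<'E'
import numpy as np,cv2,pickle
from scipy.spatial.transform import Rotation as R
from scipy.optimize import least_squares
def ray(c,uv,z):
    K=np.array(c["intrinsics"]);Rm=R.from_euler("xyz",c["rotation"],degrees=True).as_matrix()
    d=np.linalg.inv(K)@[uv[0],uv[1],1];d=Rm@[d[0],-d[1],-d[2]]
    o=np.array(c["origin"]);return o+d*(z-o[2])/d[2]
def proj(c,p):
    K=np.array(c["intrinsics"]);Rm=R.from_euler("xyz",c["rotation"],degrees=True).as_matrix()
    q=(np.atleast_2d(p)-c["origin"])@Rm; q=q*[1,-1,-1]; u=q@K.T; return u[:,:2]/u[:,2:]
PL=np.array([[-45,-105],[-45,-35],[-45,35],[45,-105],[45,-35],[45,35]])/1000
def world(par,loc):
    x,y,t=par;c,s=np.cos(t),np.sin(t);return np.array([x,y])+loc@np.array([[c,s],[-s,c]])
E
python3 - <<'E'
from h import *
D=pickle.load(open("d0.pkl","rb"));c=D["top"]
f=lambda p:np.array(p)/2.7+[160,80]-0.3
near=[(333,269),(270,260),(206,249)];far=[(345,188),(282,180),(219,171)]
P=np.array([ray(c,f(p),0.033)[:2] for p in near+far]);print(P)
C=[(120,109),(397,150),(372,319),(91,275)]
print([ray(c,f(p),0.045)[:2].round(3) for p in C])
r=least_squares(lambda q:(world(q,PL)-P).ravel(),[0.45,0,0]);print(r.x,np.degrees(r.x[2]),r.fun.reshape(-1,2).round(4))
print(world(r.x,PL).round(4))
Cl=np.array([[100,160],[100,-160],[-100,-160],[-100,160]])/1000*0.97
print(world(r.x,Cl))
for b in ([473,270,567,367],[446,408,571,537]):
    a=ray(c,f(b[:2]),.016);d=ray(c,f(b[2:]),.016);print((a+d)/2,a-d)
E
```

```text
[[ 0.4991031  -0.11311855]
 [ 0.50849222 -0.04462439]
 [ 0.5200994   0.02517956]
 [ 0.58858556 -0.12624668]
 [ 0.59706397 -0.05719982]
 [ 0.60668223  0.01203991]]
[array([0.672, 0.121]), array([ 0.628, -0.182]), array([ 0.444, -0.154]), array([0.489, 0.148])]
[ 0.55830635 -0.01601613 -0.14244124] -8.161281959507216 [[-0.0002 -0.0004]
 [ 0.0003  0.0004]
 [-0.0014 -0.0002]
 [-0.0006 -0.0001]
 [ 0.0008  0.0001]
 [ 0.0011  0.0002]]
[[ 0.4989 -0.1136]
 [ 0.5088 -0.0443]
 [ 0.5187  0.025 ]
 [ 0.5879 -0.1263]
 [ 0.5979 -0.057 ]
 [ 0.6078  0.0122]]
[[ 0.67635617  0.12384194]
 [ 0.63229177 -0.18341445]
 [ 0.44025653 -0.1558742 ]
 [ 0.48432093  0.15138219]]
[ 0.44823381 -0.31904348  0.016     ] [0.10591209 0.10087094 0.        ]
[ 0.28164489 -0.3032603   0.016     ] [0.13632143 0.1322659  0.        ]
```

>>> apply_moves --targets '[1, 1.33, 0, 0, 0, -1, 0.5, 2, 2.66, 0, 0, 0, -2, 0.5, 3, 4, 0, 0, 0, -3, 0.5, 4, 5.3, 0, 0, 0, -4, 0.5, 5, 6.65, 0, 0, 0, -4.94, 0.5]' --newtons 20

```text
time: 1.1
ee_pos: [0.3519, -0.311, 0.2314]
tcp_rot: [180.0, -0.0, -8.4]
wrist_force: [1.4, -1.4, -0.2]
opening: 0.0427
```

>>> apply_moves --targets '[1, 1.33, 0, 0, 0, 0, 0.5, 2, 2.66, 0, 0, 0, 0, 0.5, 3, 4, 0, 0, 0, 0, 0.5, 4, 5.3, 0, 0, 0, 0, 0.5, 4.9, 6.6, 0, 0, 0, 0, 0.5]'

```text
time: 1.6
ee_pos: [0.4992, -0.1126, 0.2314]
tcp_rot: [180.0, -0.0, -8.1]
wrist_force: [0.6, -1.7, 0.2]
opening: 0.0424
```

>>> apply_moves --targets '[0, 0, -1, 0, 0, 0, 0.4, 0, 0, -1, 0, 0, 0, 0.4, 0, 0, -1, 0, 0, 0, 0.4]'

```text
time: 1.9
ee_pos: [0.4975, -0.1148, 0.2014]
tcp_rot: [180.0, 0.1, -8.2]
wrist_force: [-0.0, -0.4, 1.1]
opening: 0.0341
```

```bash
cat > snap.py <<'E'
import sys
from workcell import bot,camera
from h import *
o=bot.get_obs();print({k:np.round(o[k],4) for k in ["time","ee_pos","tcp_rot","wrist_force","opening"]})
for n in sys.argv[2:]:
    c=camera(n);pickle.dump(c,open(f"{n}_{sys.argv[1]}.pkl","wb"));cv2.imwrite(f"pics/{n}_{sys.argv[1]}.png",cv2.cvtColor(c["img"],cv2.COLOR_RGB2BGR))
E
python3 snap.py 1 wrist
```

```text
{'time': np.float64(1.9), 'ee_pos': array([ 0.4975, -0.1148,  0.2014]), 'tcp_rot': array([ 1.799983e+02,  6.800000e-02, -8.170200e+00]), 'wrist_force': array([-0.0319, -0.4488,  1.1161]), 'opening': np.float64(0.0341)}
```

View pics/wrist_1.png

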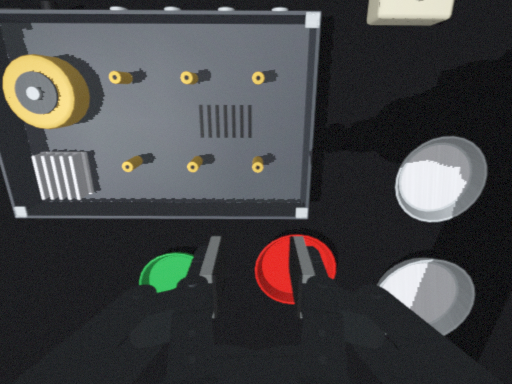

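```bash
python3 - <<'E'
from h import *
c=pickle.load(open("wrist_1.pkl","rb"));a=c["img"]
cv2.imwrite("pics/w1c.png",cv2.cvtColor(cv2.resize(a[50:190,90:290],None,fx=4,fy=4,interpolation=cv2.INTER_CUBIC),cv2.COLOR_RGB2BGR))
par=[0.55830635,-0.01601613,-0.14244124]
W=world(par,PL);print(proj(c,np.c_[W,[.033]*6]).round(1))
print(c["origin"],c["rotation"])
E
```

```text
[[255.3 168.1]
 [190.3 168.2]
 [125.3 168.2]
 [255.1  79. ]
 [183.5  79.1]
 [112.   79.2]]
[ 0.58043675 -0.12697859  0.34414857] [-1.89750366e+01  6.98289201e-03 -9.82287434e+01]
```

View pics/w1c.png

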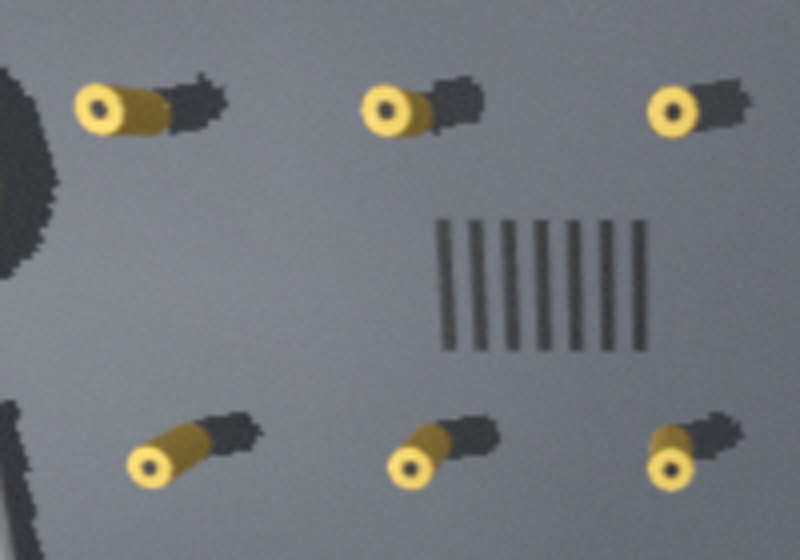

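```bash
python3 - <<'E'
from h import *
c=pickle.load(open("wrist_1.pkl","rb"))
m=np.array([(671,469),(410,468),(149,468),(672,111),(386,110),(99,109)])/4+[90,50]-.4
P=np.array([ray(c,p,.033)[:2] for p in m]);r=least_squares(lambda q:(world(q,PL)-P).ravel(),[0.45,0,0]);print(r.x,np.degrees(r.x[2]),abs(r.fun).max())
t=np.array([0.4975,-0.1148,.2014]);Rt=R.from_euler("xyz",[180,.07,-8.17],degrees=True).as_matrix()
for op in [.017]:
  for b in [.004,.01]:
    print(proj(c,np.array([t+Rt@[0,s*op,-b] for s in(-1,1)])))
cv2.imwrite("pics/w1f.png",cv2.cvtColor(cv2.resize(c["img"][220:330,180:330],None,fx=5,fy=5,interpolation=cv2.INTER_CUBIC),cv2.COLOR_RGB2BGR))
E
```

```text
[ 0.55983936 -0.01858636 -0.14700576] -8.42280989499715 0.0002263141295118197
[[224.4496619  253.76583763]
 [288.44280575 253.71251594]]
[[223.24800225 259.94941144]
 [289.61860767 259.89472601]]
```

View pics/w1f.png

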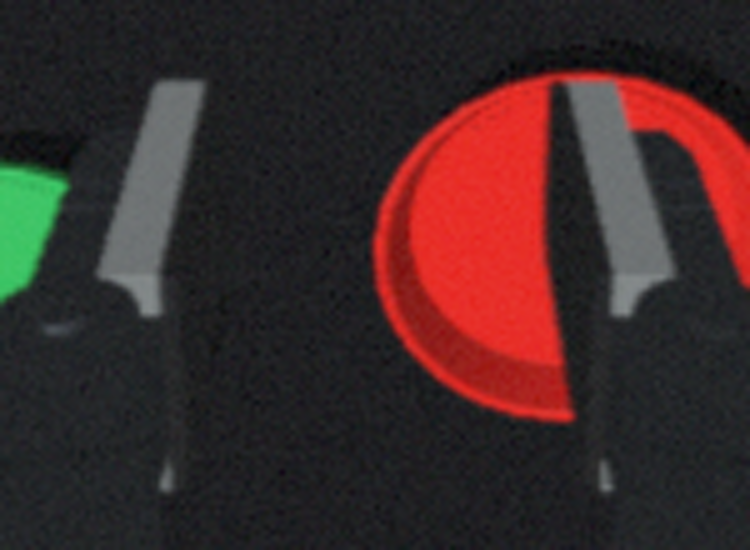

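```bash
python3 - <<'E'
from h import *
W=world([.5593,-.0180,np.radians(-8.4)],PL);print(W.round(4));print(((W-[0.4975,-.1148])/.03).round(3)); print((np.diff(W,axis=0)/.03).round(3))
E
```

```text
[[ 0.4994 -0.1153]
 [ 0.5097 -0.0461]
 [ 0.5199  0.0232]
 [ 0.5885 -0.1284]
 [ 0.5987 -0.0592]
 [ 0.6089  0.0101]]
[[ 0.065 -0.017]
 [ 0.406  2.292]
 [ 0.747  4.6  ]
 [ 3.033 -0.455]
 [ 3.373  1.853]
 [ 3.714  4.162]]
[[ 0.341  2.308]
 [ 0.341  2.308]
 [ 2.286 -5.055]
 [ 0.341  2.308]
 [ 0.341  2.308]]
```

>>> apply_moves --targets '[0, 0, 0, 0, 0, 0, 0.4]'

```text
time: 2.05
ee_pos: [0.4981, -0.1156, 0.2028]
tcp_rot: [180.0, -0.1, -8.3]
wrist_force: [-0.2, -0.4, 0.2]
opening: 0.0342
```

>>> apply_moves --targets '[0.04, 0, -1.6, 0, 0, 0, 0.4, 0.04, 0, -3.2, 0, 0, 0, 0.4, 0.04, 0, -4.6, 0, 0, 0, 0.4, 0.04, 0, -5.4, 0, 0, 0, 0.4, 0.04, 0, -5.4, 0, 0, 0, 0.4]'

```text
time: 2.55
ee_pos: [0.4973, -0.115, 0.0368]
tcp_rot: [-180.0, 0.3, -8.3]
wrist_force: [0.4, 1.5, 0.2]
opening: 0.0344
```

```bash
python3 snap.py 2 wrist
```

```text
{'time': np.float64(2.55), 'ee_pos': array([ 0.4973, -0.115 ,  0.0368]), 'tcp_rot': array([-179.9796,    0.2594,   -8.2521]), 'wrist_force': array([0.3729, 1.4639, 0.1664]), 'opening': np.float64(0.0344)}
```

View pics/wrist_2.png

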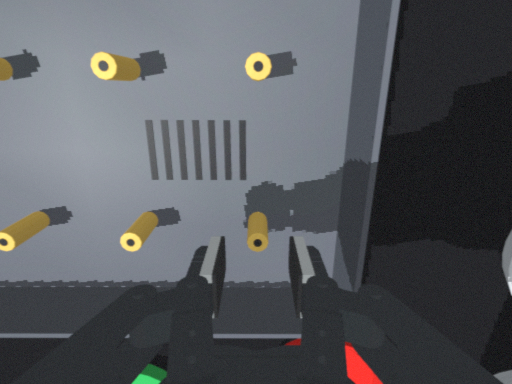

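```bash
python3 - <<'E'
from h import *
c=pickle.load(open("wrist_2.pkl","rb"))
print(ray(c,(257.7,242),.033),ray(c,(130,242),.033),ray(c,(258,66),.033))
t=np.array([0.4973,-0.1150,.0368]);Rt=R.from_euler("xyz",[180,.26,-8.25],degrees=True).as_matrix()
print(proj(c,np.array([t+Rt@[x,s*.017,-b] for b in (.002,.006,.01) for x in (0,.011) for s in (-1,1)])).round(1))
E
```

```text
[ 0.49984121 -0.11611308  0.033     ] [ 0.51003007 -0.04620922  0.033     ] [ 0.58897613 -0.12917529  0.033     ]
[[224.7 251.8]
 [288.  251.7]
 [224.  233.4]
 [288.7 233.3]
 [224.  255.7]
 [288.7 255.7]
 [223.2 237. ]
 [289.5 236.9]
 [223.1 259.9]
 [289.5 259.9]
 [222.3 240.8]
 [290.3 240.7]]
```

>>> apply_moves --targets '[0.02, 0, -0.5, 0, 0, 0, 0.4, 0.02, 0, -0.95, 0, 0, 0, 0.35, 0.02, 0, -0.95, 0, 0, 0, 0.25, 0.02, 0, -0.95, 0, 0, 0, 0.18, 0.02, 0, -0.95, 0, 0, 0, 0.1]' --newtons 20

```text
time: 3.1
ee_pos: [0.5003, -0.1147, 0.0114]
tcp_rot: [180.0, -0.0, -8.2]
wrist_force: [0.2, -0.4, 0.3]
opening: 0.0112
```

>>> apply_moves --targets '[0, 0, 0, 0, 0, 0, 0.05, 0, 0, 0, 0, 0, 0, 0, 0, 0, 0, 0, 0, 0, 0]'

```text
time: 3.4
ee_pos: [0.5002, -0.1147, 0.0112]
tcp_rot: [180.0, -0.0, -8.2]
wrist_force: [0.0, 0.4, 1.1]
opening: 0.0106
```

>>> apply_moves --targets '[0, 0, 0.05, 0, 0, 0, 0, 0, 0, 0.05, 0, 0, 0, 0, 0, 0, 0.05, 0, 0, 0, 0]'

```text
time: 3.7
ee_pos: [0.4999, -0.1146, 0.0123]
tcp_rot: [-180.0, -0.0, -8.2]
wrist_force: [-0.9, 0.3, -0.4]
opening: 0.011
```

>>> apply_moves --targets '[0, 0, 0.04, 0, 0, 0, 0, 0, 0, 0.04, 0, 0, 0, 0, 0, 0, 0.04, 0, 0, 0, 0]'

```text
time: 4.0
ee_pos: [0.4999, -0.1146, 0.0135]
tcp_rot: [180.0, -0.0, -8.2]
wrist_force: [0.1, -0.2, -0.5]
opening: 0.011
```

```bash
python3 snap.py 3 wrist
```

```text
{'time': np.float64(4.0), 'ee_pos': array([ 0.4999, -0.1146,  0.0135]), 'tcp_rot': array([ 1.799998e+02, -4.000000e-04, -8.164500e+00]), 'wrist_force': array([ 0.0891, -0.2434, -0.4647]), 'opening': np.float64(0.011)}
```

View pics/wrist_3.png

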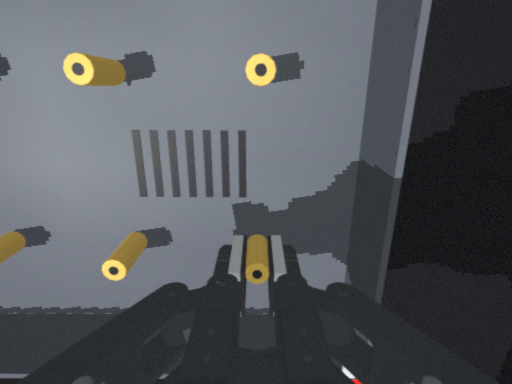

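>>> apply_moves --targets '[0, 0, 0.05, 0, 0, 0, 0, 0, 0, 0.05, 0, 0, 0, 0, 0, 0, 0.05, 0, 0, 0, 0]'

```text
time: 4.35
ee_pos: [0.5, -0.1147, 0.0151]
tcp_rot: [180.0, -0.0, -8.2]
wrist_force: [0.5, -0.2, 0.2]
opening: 0.011
```

```bash
python3 snap.py 4 wrist side;  python3 - <<'E'
from h import *
A=[pickle.load(open(f"wrist_{i}.pkl","rb"))["img"][220:310,215:300] for i in (3,4)]
s=pickle.load(open("side_4.pkl","rb"))["img"][150:260,160:275]
f=lambda a,k:cv2.resize(a,k,interpolation=cv2.INTER_CUBIC)
o=np.hstack([f(A[0],(260,400)),f(A[1],(260,400)),f(s,(280,400))]);cv2.imwrite("pics/c4.png",o[:,:,::-1])
E
```

```text
{'time': np.float64(4.35), 'ee_pos': array([ 0.5   , -0.1147,  0.0151]), 'tcp_rot': array([ 1.799996e+02, -7.500000e-03, -8.168000e+00]), 'wrist_force': array([ 0.4775, -0.1704,  0.1591]), 'opening': np.float64(0.011)}
```

View pics/c4.png

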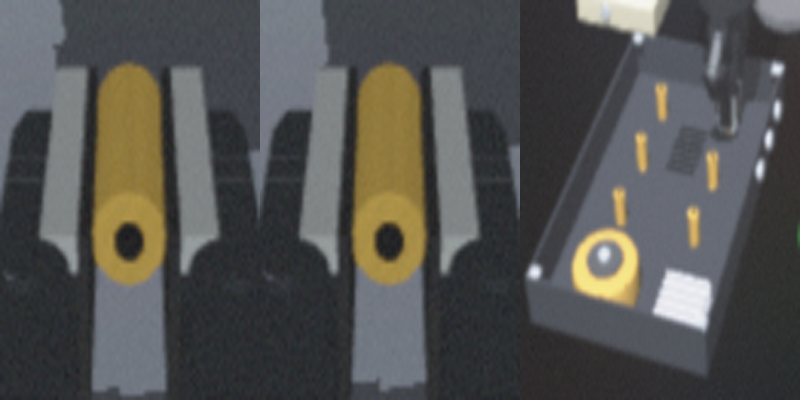

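Pillar 0 follows the gripper: it has risen 3.9 mm, the wrist shows about 0 N instead of about 15 N, and it hasn't slipped in the pads. It's the loose one, so I'm lifting it on.

>>> apply_moves --targets '[0, 0, 0.1, 0, 0, 0, 0, 0, 0, 0.6, 0, 0, 0, 0, 0, 0, 1.4, 0, 0, 0, 0, 0, 0, 2.4, 0, 0, 0, 0, 0, 0, 2.7, 0, 0, 0, 0]' --newtons 25

```text
time: 4.95
ee_pos: [0.5014, -0.115, 0.1003]
tcp_rot: [180.0, -0.3, -8.2]
wrist_force: [0.1, 0.3, -0.3]
opening: 0.011
```

>>> apply_moves --targets '[0, 0, 0, 0, 0, 0, 0, 0, 0, 0, 0, 0, 0, 0, 0, 0, 0, 0, 0, 0, 0, 0, 0, 0, 0, 0, 0, 0]'

```text
time: 5.35
ee_pos: [0.4993, -0.1145, 0.0949]
tcp_rot: [-180.0, 0.1, -8.2]
wrist_force: [0.1, -0.2, 0.0]
opening: 0.0113
```

```bash
python3 snap.py 5 wrist side
```

```text
{'time': np.float64(5.35), 'ee_pos': array([ 0.4993, -0.1145,  0.0949]), 'tcp_rot': array([-1.79992e+02,  1.03900e-01, -8.16390e+00]), 'wrist_force': array([ 0.0998, -0.1567,  0.0152]), 'opening': np.float64(0.0113)}
```

View pics/wrist_5.png

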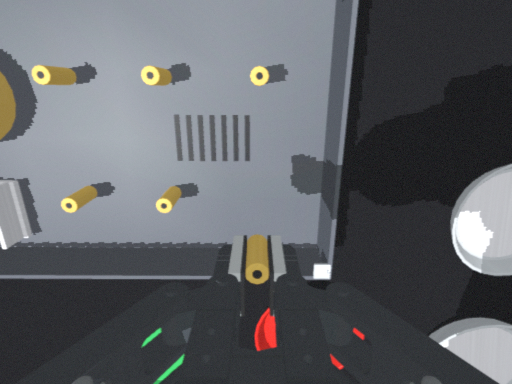

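```bash
python3 - <<'E'
from h import *
c=pickle.load(open("wrist_1.pkl","rb"))
for p in [(441,180),(395,178),(487,176),(440,137),(440,222)]: print(ray(c,p,.016).round(4))
print(proj(c,np.array([[.448,-.319,.016],[.448,-.322,.016]])))
E
```

```text
[ 0.4498 -0.3223  0.016 ]
[ 0.4598 -0.2699  0.016 ]
[ 0.4472 -0.3742  0.016 ]
[ 0.5002 -0.3185  0.016 ]
[ 0.3959 -0.324   0.016 ]
[[438.0102792  181.89147005]
 [440.65955396 181.5362762 ]]
```

>>> apply_moves --targets '[-0.4, -1.55, 0, 0, 0, 0, 0, -0.8, -3.1, 0, 0, 0, 0, 0, -1.2, -4.65, 0, 0, 0, 0, 0, -1.6, -6.2, 0, 0, 0, 0, 0, -1.73, -6.87, 0, 0, 0, 0, 0]'

```text
time: 5.95
ee_pos: [0.4466, -0.3239, 0.0956]
tcp_rot: [180.0, 0.0, -8.3]
wrist_force: [-0.3, 0.1, -0.5]
opening: 0.0111
```

>>> apply_moves --targets '[0, 0, 0, 0, 0, 0, 0, 0, 0, 0, 0, 0, 0, 0]'

```text
time: 6.15
ee_pos: [0.4477, -0.3207, 0.0955]
tcp_rot: [-180.0, 0.0, -8.2]
wrist_force: [0.1, -0.3, -0.2]
opening: 0.0108
```

```bash
python3 snap.py 6 wrist top
```

```text
{'time': np.float64(6.15), 'ee_pos': array([ 0.4477, -0.3207,  0.0955]), 'tcp_rot': array([-1.799599e+02,  4.690000e-02, -8.228200e+00]), 'wrist_force': array([ 0.1178, -0.3037, -0.1887]), 'opening': np.float64(0.0108)}
```

View pics/wrist_6.png

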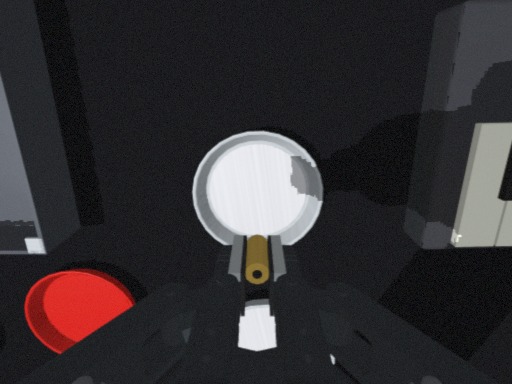

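View pics/top_6.png

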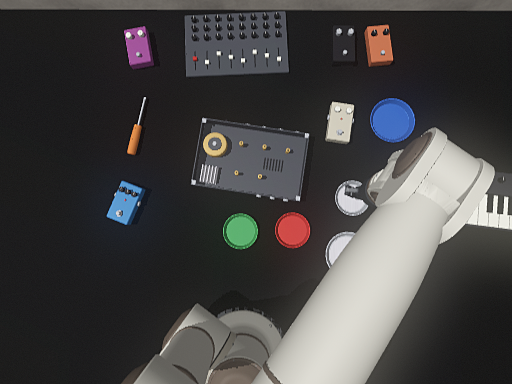

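>>> apply_moves --targets '[0.04, -0.02, -1.2, 0, 0, 0, 0, 0.04, -0.02, -2, 0, 0, 0, 0, 0.04, -0.02, -2.4, 0, 0, 0, 0, 0.04, -0.02, -2.6, 0, 0, 0, 0, 0.04, -0.02, -2.65, 0, 0, 0, 0]'

```text
time: 6.75
ee_pos: [0.4495, -0.3209, 0.0166]
tcp_rot: [180.0, -0.0, -8.1]
wrist_force: [-0.1, 0.7, 0.1]
opening: 0.0107
```

>>> apply_moves --targets '[0, 0, 0, 0, 0, 0, 0, 0, 0, -0.03, 0, 0, 0, 0, 0, 0, -0.05, 0, 0, 0, 0, 0, 0, -0.05, 0, 0, 0, 0]'

```text
time: 7.15
ee_pos: [0.4494, -0.3215, 0.0154]
tcp_rot: [180.0, -0.0, -8.2]
wrist_force: [0.1, 0.4, -0.8]
opening: 0.0108
```

Lower another 2 mm, then release gently.

>>> apply_moves --targets '[0, 0, -0.07, 0, 0, 0, 0, 0, 0, -0.07, 0, 0, 0, 0, 0, 0, -0.07, 0, 0, 0, 0.15, 0, 0, -0.07, 0, 0, 0, 0.18, 0, 0, -0.07, 0, 0, 0, 0.22]'

```text
time: 7.65
ee_pos: [0.4492, -0.3213, 0.0129]
tcp_rot: [-180.0, -0.0, -8.2]
wrist_force: [0.0, -0.5, 0.2]
opening: 0.019
```

>>> apply_moves --targets '[0, 0, 0, 0, 0, 0, 0.3, 0, 0, 0, 0, 0, 0, 0.38, 0, 0, 0, 0, 0, 0, 0.4, 0, 0, 0.5, 0, 0, 0, 0.4, 0, 0, 1.2, 0, 0, 0, 0.4]'

```text
time: 8.15
ee_pos: [0.4486, -0.3209, 0.0491]
tcp_rot: [-179.9, 0.1, -8.2]
wrist_force: [0.1, -0.8, -0.0]
opening: 0.0343
```

>>> apply_moves --targets '[0, 0, 1, 0, 0, 0, 0.4, 0, 0, 2.2, 0, 0, 0, 0.4, 0, 0, 3, 0, 0, 0, 0.4, 0, 0, 3, 0, 0, 0, 0.4]'

```text
time: 8.55
ee_pos: [0.4506, -0.3223, 0.1442]
tcp_rot: [179.8, -0.4, -8.2]
wrist_force: [-0.0, -0.3, 0.0]
opening: 0.0338
```

```bash
python3 snap.py 7 wrist side
```

```text
{'time': np.float64(8.55), 'ee_pos': array([ 0.4506, -0.3223,  0.1442]), 'tcp_rot': array([179.8163,  -0.3526,  -8.165 ]), 'wrist_force': array([-0.0408, -0.2522,  0.0269]), 'opening': np.float64(0.0338)}
```

View pics/wrist_7.png

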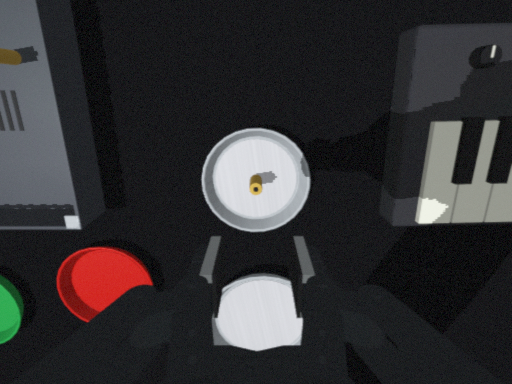

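View pics/side_7.png

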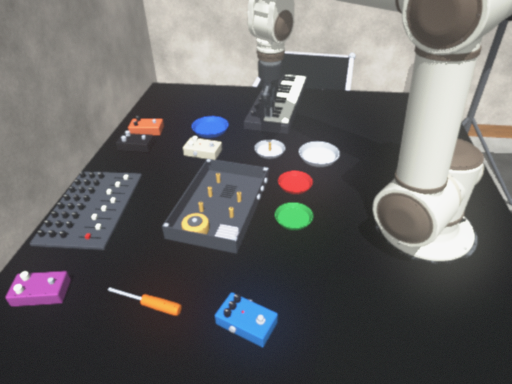

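The pillar stands in the centre of the smaller steel dish, at (256,186) in the wrist view and (269,147) in the side view. Five pillars remain in the chassis, the bystanders look unmoved, and the gripper is clear. I'm letting the arm settle and then handing in.

>>> apply_moves --targets '[0, 0, 0, 0, 0, 0, 0.4, 0, 0, 0, 0, 0, 0, 0.4, 0, 0, 0, 0, 0, 0, 0.4, 0, 0, 0, 0, 0, 0, 0.4, 0, 0, 0, 0, 0, 0, 0.4]'

```text
time: 9.15
ee_pos: [0.4491, -0.3213, 0.1386]
tcp_rot: [-180.0, 0.0, -8.2]
wrist_force: [-0.4, 1.0, -0.5]
opening: 0.0342
```

```bash
python3 -c "
from workcell import bot
print(bot.job_done())"
```

```text
the job is handed in; nothing more can be done
None
```

The loose pillar was the near-right one (foot0). It now stands upright in the middle of the smaller steel dish, and I handed the job in at about 9.2 s; no verdict was given.

- **Finding it:** foot0 was the first pillar I tried. Over a 3.9 mm upward tug the wrist force stayed within its noise of about 1 N, where a fast pillar would have shown about 15 N. Pictures before and after the last part of the tug showed it moving with the fingers, without slipping. I therefore left the other five untouched.
- **Last checks:** The last wrist and side pictures show the pillar standing in the dish and five pillars left in the chassis. The pedals and screwdriver look unmoved, judged by eye. The gripper hung about 14 cm above the table, touching nothing.
- **Disagreements:** The top and wrist cameras differed by 2–3 mm on the chassis position. I used a value close to the wrist camera's, and the pillar sat centred between the fingers. No check failed, but the weight on the dish and chassis could not be measured directly.

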